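Set the press's depth stop on a wooden bag-handle bar

TASK

Lay the wooden bar squarely across the press's narrow anvil, centred under the depth stop, and let go of it. Then lower the depth stop (black knob on top) until its foot gently touches the bar, and lock it there by swinging the red clamp lever fully round to its end; once it is locked the stop must not be moved. Leave the jar, the spool and the hammer where they are.

Things in the scene. Friction and masses are not known exactly. Their poses are not given: they have to be found in the camera images.
- press: Green stand fixed to the table. Origin at table height under the anvil, on the stop's axis; x towards the column (30 mm thick, at x=125 mm), y sideways, z up. Base 18 mm high, x -60 to 160, y -60 to 60 mm. Head beam from column to x=-17 mm, 32 mm wide, underside 160, top 195 mm up; a 28 mm wide nose (top 180 mm) goes on to x=-47 mm and carries the clamp.
- anvil_top (a point): Centre of the top face of the steel anvil, 60 mm above the table, straight under the depth stop; the face is 34 mm in the press's x and 36 mm in its y.
- bar_center (a point): Centre of the loose beech bar, 220 x 30 x 20 mm, about 90 g: x along its length, y across its width, z up through its thickness (20 mm). It starts flat on the table. On the anvil its length goes along the press's y (either end first).
- bar: The same bar; its origin and axes are those of bar_center.
- stop: Depth stop: upright 14 mm rod through the head, black knob on top (30 mm diameter, 24 mm high). Origin: knob centre, 287 mm up when fully raised. Slides down up to 80 mm, stays where left (friction 6 N, weight 3.4 N). Its orange rubber foot (24 mm wide, gives 3 mm at 6 N) ends 142 to 156 mm below the origin: differs each time, not reported. Starts 30 mm or more above the placed bar's top.
- clamp (a joint): Clamp lever angle about its upright pivot (rad): at 0 (open) it points to the press's +y; it turns anticlockwise seen from above to 1.57 (locked, end stop), pointing to the press's -x. Starts between 0 and 0.3; about 0.2 Nm of friction (2.5 N at the knob); stays where it is left.
- clamp_knob (a point): Centre of the red upright round knob at the end of the clamp lever: 24 mm diameter, grip height about 26 mm, 205 mm above the table, 80 mm from the pivot.
- clamp_pivot (a point): Point on the upright axis of the clamp lever, at the height of clamp_knob; 32 mm from the stop's axis, towards the press's -x.
- jar: Bystander: amber jar, 64 mm diameter, 85 mm high; origin at the centre of its underside.
- spool: Bystander: green spool standing up, 52 mm diameter, 50 mm high; origin at the centre of its underside.
- hammer: Bystander: hammer 240 mm long lying on the table; x along its handle.
Mind the look-alikes: they are no part of the job. Of the things shaped like the bar, the wooden one is meant.

How it is judged:
By the outcome, as a careful person would: the job done as asked, in the order asked, and still so for the second after the job is handed in, with the robot touching nothing.
It also fails if it takes over 64 s, if anything falls off the work surface, if the arm or the gripper's body presses on something with over 40 N, if the wrist force passes 120 N, or if a joint passes its speed limit or range.

ROBOT

A 7-joint arm with a two-finger parallel gripper is mounted at the origin on the work surface. World frame = base frame: x ahead of the robot, y to its left, z up, the work surface at z = 0. Lengths are in mm, angles in rad, forces in N, time in s.
With the tool pointing down it reaches from about 400 to 875 mm from the base axis. Payload 4.4 kg.
Tool frame: the origin (TCP) lies on the centre line of the jaws, within the pads' length; the fingertips stand 19 mm ahead of it and the grasp point (between the pads) is the TCP; z points along the fingers, y is the line along which they close (so a half turn about z gives the same grasp; the last joint's range is limited). The gripper opens to 85 mm and grips with 20 to 120 N. Pads are 22 mm wide; open, the fingers measure 114 mm over their backs; the gripper's body (76 mm by 85 mm) begins 54 mm behind the grasp point. The pads swing forward as they close: fully open they stand 13 mm farther back than shut.
Start: joints at [1.147, 0.628, 0.038, 1.517, -0.027, 0.996, -0.02], TCP at [227.668, -608.839, 224.313] pointing down, gripper open.
Joint ranges: [-3.06, 3.06], [-0.37, 2.12], [-1.25, 1.32], [0.18, 2.47], [-1.1, 4.24], [0.23, 1.98], [-2.94, 2.94]. Speed limits (rad/s): [2.57, 2.57, 3.14, 3.14, 3.14, 3.14, 3.14].

INTERFACE

Orientations are given as [roll, pitch, yaw] about the fixed x, y, z axes, in that order (R = Rz(yaw) Ry(pitch) Rx(roll)).
In Python, from cell import ctrl, viewer, silhouettes gives the robot as it stands.
- The arm moves only by the shell command python3 -m creep 'ROWS'. ROWS is JSON, a list of rows, each an object with "jaw": the gripper command: -1 is shut, 1 is fully open, values between are in proportion; "xyz": the shift along the tool's x, y, z in mm, a list of three; "angular": the turn, a rotation vector about the tool's x, y, z in rad, a list of three. In form: [{"jaw": jaw, "xyz": [tx, ty, tz], "angular": [rx, ry, rz]}, ...]. A call has 1 to 12 rows; each row is the pose to reach, as a shift and turn from the pose commanded when the call began, along the tool's axes at that moment; what a row does not reach only later rows make up. A row lasts 1/8 s, in which the tool goes at most 62.5 mm and 10.7 degrees, less where a joint would pass 70% of its speed; a pose out of reach is approached as far as the arm can. A call with a gripper value outside its range is refused whole. The fingers move at their own pace and stop on an object; the grip force is fixed at half the most. Time passes only in rows, so rows that repeat a pose let the fingers close. It gives the time, the measured TCP pose, the force, the opening and the grip force at its end, in the units of the state.
- ctrl.read_state(): the state, without advancing time (a new reading comes with each control period).
- viewer.get_image(name): name is "side" or "top"; returns (picture, depth): 420x560x3 uint8, red, green, blue; 420x560 float32, mm along the optical axis (not along the pixel's ray), 0 where there is no reading.
- viewer.camera_model(name): a dict with "fx", "fy", "cx", "cy" (pixels), "dist" ([k1, k2, p1, p2, k3] as OpenCV has them; the pictures are not rectified), "T" (4x4, takes a point from camera to world coordinates). Camera axes: x right, y down, z forward; pixel columns grow to the right and rows downward; lengths in mm; the calibration is good to about 2 mm. A picture is of the moment at which its call begins. camera_model takes no time and is no camera call.
- ctrl.finish_job(): hands the job in; it is judged then, once.
Trained networks look in the newest picture that a camera, given by its name, has taken for a name from the list of things; names that differ only in an ending like _2 or _b are one class to them, and where a whole thing is asked for, a point or a joint stands for the part that bears it (a point fixed in the world has none). Each returns a list of dicts, best first, with "score" (0 to 1); they miss things now and then, are a little off and sometimes report something else, mostly with a low value. They report only what shows in the picture. A call takes as long as a camera call. They do not tell look-alikes from the thing itself.
- silhouettes(camera, target): "pixels" (420x560 bool, what is visible of it) and "xy" ([column, row] in pixels, amid what is visible of it).
The state is a dict: "clock": time; "qpos": joint angles; "qd": joint speeds; "tau": joint torques, N m; "eef_pos": TCP position; "tool_rot": TCP orientation; "force": force on the tool from outside, world axes, zero at the start; "torque": the same for the moment, N m; "width": finger opening in mm; "gripper_force": force on a finger pad.
Only numpy, scipy, OpenCV 4.12 (cv2) and the standard library are available. Lean on these libraries where they do the work, as an engineer would, in place of code of your own. Each camera call takes 0.05 s, during which the arm holds its last target. There are 200 camera calls.

## Working session

There is one attempt and no reset: what is moved stays moved. The work goes in short steps, Python scripts to look and compute and a shell command to move; the robot and the scene stay as the last step left them, time stands still between calls to the robot, and variables do not carry over. Pictures are saved under pics/ and viewed, at most 10 in all, crops included, and the job is handed in when it is done.

```bash
ls; mkdir -p pics; cat > h.py <<'E'
import numpy as np, cv2
from cell import ctrl, viewer, silhouettes
def snap(n,f=None):
    im,d=viewer.get_image(n)
    if f: cv2.imwrite('pics/'+f,im[:,:,::-1])
    return im,d
def w(n,uv,z):
    """pixels + depth along axis -> world"""
    m=viewer.camera_model(n)
    K=np.array([[m['fx'],0,m['cx']],[0,m['fy'],m['cy']],[0,0,1.]])
    p=cv2.undistortPoints(np.float64(uv).reshape(-1,1,2),K,np.float64(m['dist'])).reshape(-1,2)
    z=np.ravel(z)
    P=np.c_[p*z[:,None],z]
    T=np.array(m['T']); return P@T[:3,:3].T+T[:3,3]
def cloud(n,d):
    v,u=np.nonzero(d>0); P=w(n,np.c_[u,v],d[v,u])
    C=np.full(d.shape+(3,),np.nan); C[v,u]=P; return C
def px(n,P):
    m=viewer.camera_model(n)
    K=np.array([[m['fx'],0,m['cx']],[0,m['fy'],m['cy']],[0,0,1.]])
    T=np.linalg.inv(np.array(m['T']))
    return cv2.projectPoints(np.float64(P).reshape(-1,1,3),cv2.Rodrigues(T[:3,:3])[0],T[:3,3],K,np.float64(m['dist']))[0].reshape(-1,2)
E
python3 - <<'E'
from h import *
for n in('side','top'):
    im,d=snap(n,n+'0.png'); m=viewer.camera_model(n); print(n,m['fx'],np.round(m['T'],2).tolist())
    np.savez('%s0.npz'%n,im=im,d=d)
    for t in('bar','press','stop','clamp','jar','spool','hammer','clamp_knob'):
        C=cloud(n,d)
        for r in silhouettes(n,t):
            p=r['pixels'].astype(bool); print(n,t,round(r['score'],2),np.round(r['xy']),p.sum(),np.round(np.nanmedian(C[p],axis=0)) if p.any() else '')
s=ctrl.read_state();print(s)
E
```

```text
pics
side 382.30549789252274 [[-0.88, -0.29, 0.38, 12.9], [-0.48, 0.52, -0.7, 817.01], [0.01, -0.8, -0.6, 959.23], [0.0, 0.0, 0.0, 1.0]]
side bar 0.89 [292. 217.] 315 [ 558. -289.   20.]
side bar 0.66 [331. 183.] 223 [ 517. -618.   17.]
side bar 0.63 [379. 245.] 388 [ 206. -280.   20.]
side bar 0.57 [295. 300.] 690 [356.  78.  19.]
side press 0.95 [223. 258.] 2936 [633.  72.  38.]
side stop 0.69 [231. 207.] 180 [591.  64. 272.]
side stop 0.68 [234. 240.] 174 [554. 130. 195.]
side clamp 0.74 [232. 239.] 188 [554. 121. 193.]
side jar 0.92 [243. 216.] 368 [ 708. -165.   59.]
side spool 0.63 [186. 336.] 389 [555. 377.  48.]
side hammer 0.72 [293. 220.] 319 [ 560. -284.   20.]
side hammer 0.7 [236. 396.] 1228 [340. 448.  24.]
side hammer 0.65 [229. 208.] 171 [591.  64. 274.]
side clamp_knob 0.43 [233. 239.] 179 [554. 130. 194.]
top 544.9990064308621 [[0.02, -1.0, 0.06, 389.78], [-1.0, -0.02, -0.02, -74.01], [0.02, -0.06, -1.0, 2005.25], [0.0, 0.0, 0.0, 1.0]]
top bar 0.9 [330. 197.] 448 [ 566. -295.   20.]
top bar 0.9 [231. 249.] 450 [361.  73.  19.]
top bar 0.62 [422. 209.] 501 [ 527. -62
[... 420 characters left out ...]
 'qpos': array([ 1.1471799 ,  0.62836401,  0.03848638,  1.51741726, -0.02695235,
        0.99631582, -0.01995702]), 'qd': array([ 1.44943337e-04, -8.60048042e-04, -8.52957535e-04, -3.53371867e-04,
       -8.25805785e-04,  1.36725350e-03,  3.94349303e-05]), 'tau': array([ 3.25007968e-04, -5.63250303e+01,  1.22537691e+00, -1.93779820e+01,
        1.08097965e-02,  1.68070506e-03,  1.25379532e-05]), 'eef_pos': array([ 227.66978098, -608.82651135,  224.33099605]), 'tool_rot': array([ 3.14157933e+00, -5.98540455e-06,  3.57870920e-01]), 'force': array([ 0.58829803,  0.33502322, -0.96370098]), 'torque': array([ 0.05444814, -0.03197867,  0.03164552]), 'gripper_force': 0.0, 'width': 85.26883407548071}
```

```bash
python3 - <<'E'
import cv2,numpy as np
a=cv2.imread('pics/top0.png');b=cv2.imread('pics/side0.png')
cv2.imwrite('pics/topc.png',cv2.resize(a[120:330,90:480],(780,420),interpolation=2))
cv2.imwrite('pics/sidec.png',cv2.resize(b[150:430,140:460],(680,595),interpolation=2))
E
```

```text
(no output)
```

View pics/topc.png

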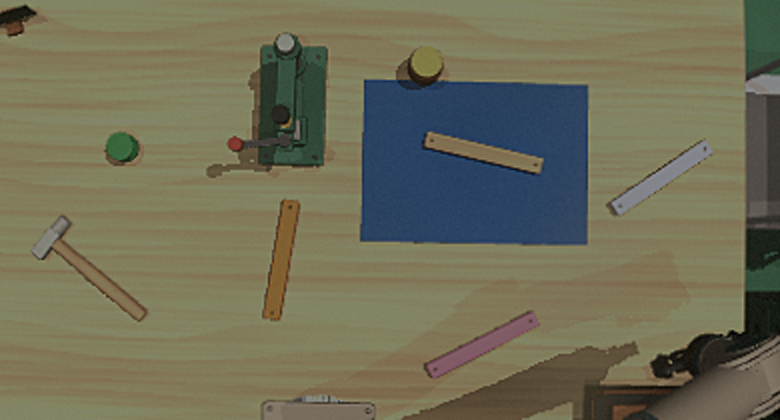

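View pics/sidec.png

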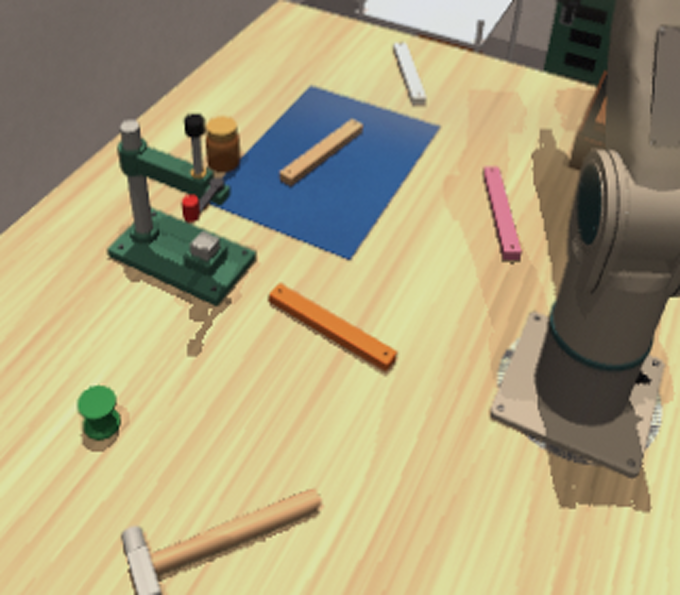

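The bar look-alikes in the full top picture are tan at (330,197) on the blue mat, orange at (231,249), white at (422,209) and pink at (332,289). The tan one looks like wood. I'll check it in a close crop and measure the bar and press.

```bash
cat > m.py <<'E'
from h import *
def rect(P):
    (c,s,a)=cv2.minAreaRect(np.float32(P[:,:2])); 
    if s[0]<s[1]: s=s[::-1]; a+=90
    return np.round(c,1),np.round(s,1),round((np.radians(a)+np.pi/2)%np.pi-np.pi/2,3)
E
python3 - <<'E'
from m import *
f=np.load('top0.npz'); im,d=f['im'],f['d']
cv2.imwrite('pics/barc.png',cv2.resize(im[170:225,280:380,::-1],(700,385),interpolation=2))
for n in('top','side'):
    f=np.load(n+'0.npz'); im,d=f['im'],f['d'];C=cloud(n,d)
    snap(n)
    for r in silhouettes(n,'bar'):
        P=C[r['pixels'].astype(bool)]; P=P[(P[:,2]>10)&(P[:,2]<30)]
        print(n,'bar',np.round(r['xy']),rect(P),np.median(P[:,2]),np.round(np.mean(im[r['pixels'].astype(bool)],0)))
    # press base: top face near z=18, green
    hsv=cv2.cvtColor(im,cv2.COLOR_RGB2HSV)
    box=(C[...,0]>480)&(C[...,0]<820)&(C[...,1]>-60)&(C[...,1]<220)
    g=(hsv[...,0]>60)&(hsv[...,0]<90)&(hsv[...,1]>90)
    P=C[box&g&(C[...,2]>10)&(C[...,2]<26)]
    print(n,'base',len(P),rect(P))
    A=C[box&(C[...,2]>52)&(C[...,2]<66)&(C[...,0]<700)]
    print('anvil',len(A),np.round(np.median(A,0)) )
    H=C[box&(C[...,2]>145)&(C[...,2]<205)]; print('head',len(H),rect(H) if len(H) else '')
    R=C[box&((hsv[...,0]<8)|(hsv[...,0]>172))&(hsv[...,1]>120)&(C[...,2]>150)];print('red',len(R),np.round(np.median(R,0)),np.round(R.min(0)),np.round(R.max(0)))
    S=C[box&(C[...,2]>215)&(hsv[...,2]<60)];print('knob',len(S),np.round(np.median(S,0)),np.round(S.min(0)),np.round(S.max(0)))
E
```

```text
top bar [330. 196.] (array([ 566.6, -293. ]), array([214.1,  28.3]), np.float64(1.369)) 19.773189269920294 [129. 113.  81.]
top bar [422. 209.] (array([ 529.5, -630.2]), array([221.9,  32. ]), np.float64(-0.985)) 19.082868081414517 [125. 126. 129.]
top bar [332. 291.] (array([ 217.2, -300.1]), array([213.7,  31.7]), np.float64(-1.081)) 19.029931295066262 [122.  88.  94.]
top bar [229. 251.] (array([362. ,  72.3]), array([220.6,  31.2]), np.float64(-0.148)) 19.200836484440742 [125.  90.  46.]
top base 42 (array([645.7,  54.3]), array([212.3, 110.8]), np.float64(0.032))
anvil 19 [598.  47.  58.]
head 518 (array([635.8,  64.7]), array([214.1,  82.6]), np.float64(-0.286))
red 37 [555. 139. 220.] [545. 127. 213.] [566. 150. 233.]
knob 76 [596.  59. 289.] [583.  46. 215.] [714.  72. 302.]
side bar [378. 244.] (array([ 213.4, -297.9]), array([225.7,  31.6]), np.float64(-1.084)) 20.45858118584556 [189. 115. 127.]
side bar [296. 301.] (array([360.8,  72.8]), array([220.7,  35.1]), np.float64(-0.152)) 19.590972931766203 [183. 109.  52.]
side bar [331. 184.] (array([ 522.3, -625.1]), array([218.8,  30.1]), np.float64(-0.979)) 17.4819030818266 [193. 191. 181.]
side base 1066 (array([640.1,  64.4]), array([215.6, 117.5]), np.float64(-0.003))
anvil 101 [593.  65.  60.]
head 767 (array([628.3,  67.3]), array([216.9, 101.2]), np.float64(-0.376))
red 86 [548. 145. 215.] [540. 127. 191.] [560. 152. 224.]
knob 81 [590.  67. 287.] [579.  53. 260.] [605.  76. 295.]
```

View pics/barc.png

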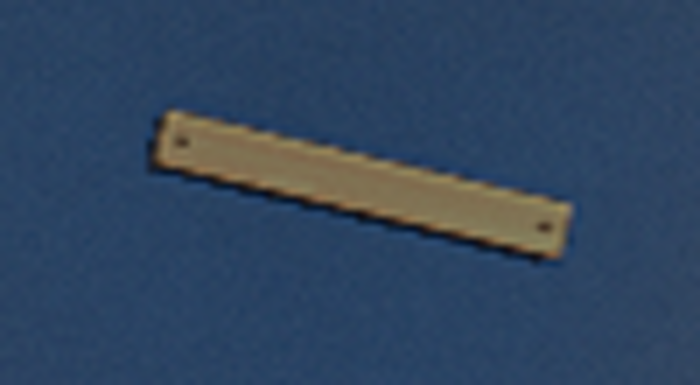

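The tan bar has wood grain and two holes and lies on the mat at top (330,196), so it's the beech bar. Next I'll refine the press pose from the stored pictures.

```bash
python3 - <<'E'
from m import *
for n in('top','side'):
    f=np.load(n+'0.npz'); im,d=f['im'],f['d'];C=cloud(n,d)
    snap(n)
    M=silhouettes(n,'press')[0]['pixels'].astype(bool)
    M=cv2.dilate(M.astype(np.uint8),np.ones((3,3)))>0
    P=C[M&(C[...,2]>9)&(C[...,2]<27)]; print(n,'base',len(P),rect(P), np.median(P[:,2]))
    H=C[M&(C[...,2]>188)&(C[...,2]<200)&(C[...,0]>600)&(C[...,0]<700)]; print('beam',len(H),rect(H) if len(H) else '',np.round(np.median(H,0),1))
    hsv=cv2.cvtColor(im,cv2.COLOR_RGB2HSV)
    box=(C[...,0]>480)&(C[...,0]<700)&(C[...,1]>-60)&(C[...,1]<220)
    # dark knob top face
    K=C[box&(C[...,2]>290)&(C[...,2]<306)];print('knobtop',len(K),cv2.minEnclosingCircle(np.float32(K[:,:2])),np.median(K[:,2]))
    R=C[box&(C[...,2]>205)&(C[...,2]<235)&(C[...,1]>115)];print('red',len(R),cv2.minEnclosingCircle(np.float32(R[:,:2])),np.median(R[:,2]))
    A=C[box&(C[...,2]>55)&(C[...,2]<65)&(C[...,0]<630)];print('anvil',len(A),np.round(A.min(0)),np.round(A.max(0)))
    B=C[(C[...,2]>13)&(C[...,2]<26)&(abs(C[...,0]-566)<60)&(abs(C[...,1]+293)<130)];print('bar',rect(B))
print(ctrl.read_state()['clock'])
E
```

```text
top base 1155 (array([658.6,  57.6]), array([246.2, 131.3]), np.float64(-0.02)) 17.329833979553996
beam 200 (array([649.7,  59.3]), array([98.7, 30.9]), np.float64(0.031)) [657.6  57.7 194.2]
knobtop 33 ((596.8858032226562, 57.22996139526367), 14.494132041931152) 292.312586917574
red 41 ((554.24951171875, 138.21990966796875), 12.29297924041748) 219.7266667669776
anvil 14 [580.  43.  56.] [613.  51.  65.]
bar (array([ 567.2, -293.9]), array([228.8, 110.2]), np.float64(1.555))
side base 1240 (array([644.9,  61. ]), array([226. , 125.6]), np.float64(-0.009)) 18.43298905460108
beam 214 (array([649.8,  60.5]), array([99.2, 33.7]), np.float64(-0.001)) [651.1  64.5 195.6]
knobtop 37 ((593.51123046875, 60.146705627441406), 15.100492477416992) 291.98069915111705
red 66 ((554.0783081054688, 141.0443878173828), 14.625330924987793) 219.0697188921311
anvil 92 [575.  41.  55.] [614.  80.  65.]
bar (array([ 564.3, -293.3]), array([224.4,  37.4]), np.float64(1.365))
1.3
```

```bash
python3 -m creep '[{"jaw":1,"xyz":[191,-53,40],"angular":[0,0,-0.5]},{"jaw":1,"xyz":[382,-105,100],"angular":[0,0,-1.009]},{"jaw":1,"xyz":[382,-105,100],"angular":[0,0,-1.009]},{"jaw":1,"xyz":[382,-105,100],"angular":[0,0,-1.009]},{"jaw":1,"xyz":[382,-105,100],"angular":[0,0,-1.009]},{"jaw":1,"xyz":[382,-105,100],"angular":[0,0,-1.009]},{"jaw":1,"xyz":[382,-105,100],"angular":[0,0,-1.009]},{"jaw":1,"xyz":[382,-105,100],"angular":[0,0,-1.009]},{"jaw":1,"xyz":[382,-105,100],"angular":[0,0,-1.009]},{"jaw":1,"xyz":[382,-105,100],"angular":[0,0,-1.009]}]'
python3 - <<'E'
from m import *
for n in('top','side'):
    f=np.load(n+'0.npz'); im,d=f['im'],f['d'];C=cloud(n,d)
    K=C[(C[...,0]>690)&(C[...,0]<760)&(C[...,1]>20)&(C[...,1]<110)&(C[...,2]>200)]
    print(n,'col',len(K),cv2.minEnclosingCircle(np.float32(K[K[:,2]>K[:,2].max()-12][:,:2])),K[:,2].max())
s=ctrl.read_state();print(s['eef_pos'],s['tool_rot'],s['qpos'])
E
```

```text
clock: 2.55
eef_pos: [547.4, -378.7, 124.7]
tool_rot: [-3.141, 0.001, 1.364]
force: [0.0, 0.2, -0.2]
width: 85.2
gripper_force: 0.0
top col 114 ((721.250732421875, 60.05788803100586), 14.997198104858398) 246.73320966407073
side col 133 ((720.5174560546875, 61.306087493896484), 16.18124008178711) 240.73327157404742
[ 547.35221403 -378.67631521  124.72151108] [-3.14144865e+00  1.43703276e-03  1.36404865e+00] [ 0.67990473  0.76588918 -0.20514396  1.55617073  0.19284844  0.83910116
  0.19460507]
```

```bash
python3 -m creep '[{"jaw":1,"xyz":[0,0,50],"angular":[0,0,0]},{"jaw":1,"xyz":[0,0,90],"angular":[0,0,0]},{"jaw":1,"xyz":[0,0,102],"angular":[0,0,0]},{"jaw":1,"xyz":[0,0,102],"angular":[0,0,0]},{"jaw":1,"xyz":[0,0,102],"angular":[0,0,0]},{"jaw":-1,"xyz":[0,0,102],"angular":[0,0,0]},{"jaw":-1,"xyz":[0,0,102],"angular":[0,0,0]},{"jaw":-1,"xyz":[0,0,102],"angular":[0,0,0]},{"jaw":-1,"xyz":[0,0,102],"angular":[0,0,0]},{"jaw":-1,"xyz":[0,0,102],"angular":[0,0,0]},{"jaw":-1,"xyz":[0,0,102],"angular":[0,0,0]},{"jaw":-1,"xyz":[0,0,102],"angular":[0,0,0]}]'
```

```text
clock: 4.05
eef_pos: [548.7, -376.7, 22.3]
tool_rot: [-3.142, -0.0, 1.367]
force: [0.2, 0.5, -0.9]
width: -0.3
gripper_force: 0.0
```

```bash
python3 - <<'E'
from m import *
im,d=snap('side','s1.png'); im2,d2=snap('top')
a=cv2.resize(im[130:270,240:400,::-1],(480,420),interpolation=2);b=cv2.resize(im2[140:280,270:376,::-1],(318,420),interpolation=2)
cv2.imwrite('pics/g1.png',np.hstack([a,b]))
for n,D in(('side',d),('top',d2)):
    for r in silhouettes(n,'bar'):
        P=cloud(n,D)[r['pixels'].astype(bool)]; P=P[(P[:,2]>10)&(P[:,2]<30)]
        if len(P)>20:print(n,r['score'],rect(P))
print(ctrl.read_state()['width'])
E
```

```text
side 0.89 (array([359.8,  73.4]), array([217.8,  34.6]), np.float64(-0.149))
side 0.78 (array([ 213.5, -298.8]), array([230. ,  32.4]), np.float64(-1.081))
side 0.7 (array([ 564., -289.]), array([213.2,  33.4]), np.float64(1.355))
side 0.66 (array([ 520.7, -624.7]), array([222.8,  32. ]), np.float64(-0.971))
side 0.18 (array([313.9, 432.3]), array([242.8,  85.2]), np.float64(0.738))
top 0.95 (array([ 529.7, -629.2]), array([218.8,  28.9]), np.float64(-0.977))
top 0.94 (array([ 570.6, -276.1]), array([180.4,  32.1]), np.float64(1.371))
top 0.88 (array([361.1,  72.4]), array([214. ,  30.4]), np.float64(-0.143))
0.10467334830565464
```

View pics/g1.png

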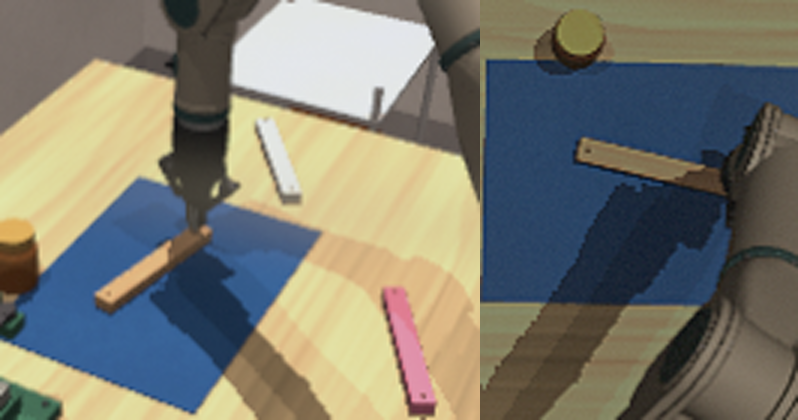

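```bash
python3 - <<'E'
from m import *
im,d=snap('side')
p=px('side',[[548.7,-376.7,22],[548.7,-376.7,3],[548.7,-376.7,60]]);print(p)
u,v=map(int,p[0])
b=cv2.resize(im[v-40:v+40,u-40:u+40,::-1],(560,560),interpolation=0)
for q in p[:2]: cv2.circle(b,tuple(int(x) for x in (q-[u-40,v-40])*7+3),3,(0,255,255),-1)
cv2.imwrite('pics/g2.png',b)
C=cloud('side',d)[v-14:v+6,u-8:u+9]
print(np.round(C[::2,::3,:]).astype(int).tolist())
E
```

```text
[[304.00063543 206.4312822 ]
 [303.80639899 210.07630142]
 [304.3962979  198.98562891]]
[[[641, -487, 1], [575, -377, 86], [555, -364, 100], [540, -360, 107], [532, -370, 104], [581, -517, 3]], [[634, -471, 2], [575, -378, 75], [557, -369, 87], [540, -361, 97], [534, -376, 90], [577, -509, -2]], [[624, -451, 6], [611, -455, 8], [554, -363, 81], [541, -364, 85], [530, -368, 86], [515, -365, 93]], [[618, -441, 3], [606, -447, 4], [558, -373, 64], [540, -364, 75], [527, -363, 81], [513, -361, 87]], [[613, -431, 0], [600, -435, 2], [557, -372, 55], [540, -365, 65], [533, -378, 60], [554, -460, 2]], [[604, -413, 3], [592, -417, 5], [558, -375, 42], [542, -370, 51], [531, -375, 52], [547, -444, 4]], [[599, -403, 1], [586, -407, 3], [576, -416, 1], [540, -367, 43], [553, -426, 3], [542, -435, 1]], [[591, -386, 3], [581, -395, 1], [558, -377, 21], [547, -383, 21], [535, -387, 23], [534, -417, 4]], [[584, -372, 4], [563, -358, 21], [553, -366, 19], [540, -368, 22], [531, -379, 19], [529, -406, 2]], [[565, -334, 25], [557, -347, 19], [545, -350, 21], [536, -360, 19], [531, -380, 8], [520, -386, 8]]]
```

View pics/g2.png

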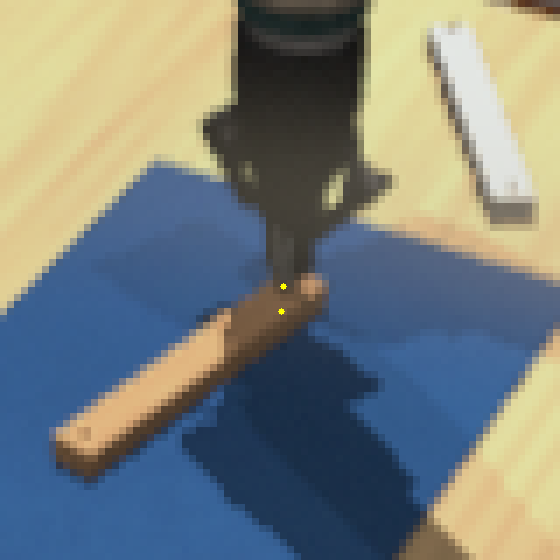

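The fingers shut just above the bar's top at crop (285,285). The tips sit about 22 mm higher than I assumed. I'll check by touching the bar's top gently.

```bash
python3 -m creep '[{"jaw":-1,"xyz":[0,0,1],"angular":[0,0,0]},{"jaw":-1,"xyz":[0,0,2],"angular":[0,0,0]},{"jaw":-1,"xyz":[0,0,2],"angular":[0,0,0]}]'; python3 -m creep '[{"jaw":-1,"xyz":[0,0,1],"angular":[0,0,0]},{"jaw":-1,"xyz":[0,0,2],"angular":[0,0,0]},{"jaw":-1,"xyz":[0,0,2],"angular":[0,0,0]}]'
```

```text
clock: 4.68
eef_pos: [548.6, -376.7, 20.2]
tool_rot: [-3.141, -0.0, 1.367]
force: [-0.3, -0.2, -0.0]
width: -0.2
gripper_force: 0.0
clock: 5.05
eef_pos: [548.6, -376.7, 18.2]
tool_rot: [-3.141, -0.0, 1.367]
force: [-0.7, 0.5, -0.5]
width: -0.0
gripper_force: 0.0
```

```bash
M='';  python3 -m creep '[{"jaw":-1,"xyz":[0,0,1],"angular":[0,0,0]},{"jaw":-1,"xyz":[0,0,2],"angular":[0,0,0]},{"jaw":-1,"xyz":[0,0,2],"angular":[0,0,0]}]'|grep -E 'pos|force:'; python3 -m creep '[{"jaw":-1,"xyz":[0,0,1],"angular":[0,0,0]},{"jaw":-1,"xyz":[0,0,1],"angular":[0,0,0]}]'|grep -E 'pos|force:';
```

```text
eef_pos: [548.6, -376.7, 16.2]
force: [0.3, -0.1, -0.2]
gripper_force: 0.0
eef_pos: [548.7, -376.7, 15.2]
force: [-0.4, -0.2, 0.9]
gripper_force: 0.0
```

```bash
for i in 1; do python3 -m creep '[{"jaw":-1,"xyz":[0,0,1],"angular":[0,0,0]},{"jaw":-1,"xyz":[0,0,1],"angular":[0,0,0]}]'|grep -E 'pos|force:';python3 -m creep '[{"jaw":-1,"xyz":[0,0,1],"angular":[0,0,0]},{"jaw":-1,"xyz":[0,0,1],"angular":[0,0,0]}]'|grep -E 'pos|force:';python3 -m creep '[{"jaw":-1,"xyz":[0,0,1],"angular":[0,0,0]},{"jaw":-1,"xyz":[0,0,1],"angular":[0,0,0]}]'|grep -E 'pos|force:'; done; python3 - <<'E'
from m import *
im,d=snap('side');C=cloud('side',d)
m=(abs(C[...,0]-545)<18)&(abs(C[...,1]+372)<18)&(C[...,2]<70)&(C[...,2]>23)
print(np.sort(np.round(C[m][:,2]))[:12])
E
```

```text
eef_pos: [548.7, -376.7, 14.2]
force: [0.3, -0.6, -0.1]
gripper_force: 0.0
eef_pos: [548.7, -376.7, 13.2]
force: [0.3, 0.3, -0.1]
gripper_force: 0.0
eef_pos: [548.8, -376.8, 13.2]
force: [-1.7, 1.1, 5.2]
gripper_force: 2.8
[24. 24. 24. 24. 25. 25. 26. 26. 28. 28. 28. 30.]
```

The shut tips touch the bar's top (z=20) when the reading is 13, so the real tips are at reading + 7. I'll lift, open, go down to a reading of about -3 and close.

```bash
python3 -m creep '[{"jaw":-1,"xyz":[0,0,-14],"angular":[0,0,0]},{"jaw":1,"xyz":[0,0,-14],"angular":[0,0,0]},{"jaw":1,"xyz":[0,0,-14],"angular":[0,0,0]},{"jaw":1,"xyz":[0,0,-14],"angular":[0,0,0]},{"jaw":1,"xyz":[0,0,-14],"angular":[0,0,0]},{"jaw":1,"xyz":[0,0,-14],"angular":[0,0,0]},{"jaw":1,"xyz":[0,0,-14],"angular":[0,0,0]},{"jaw":1,"xyz":[0,0,-14],"angular":[0,0,0]}]' && python3 -m creep '[{"jaw":1,"xyz":[0,0,15],"angular":[0,0,0]},{"jaw":1,"xyz":[0,0,29],"angular":[0,0,0]},{"jaw":1,"xyz":[0,0,29],"angular":[0,0,0]},{"jaw":1,"xyz":[0,0,29],"angular":[0,0,0]}]'
```

```text
clock: 7.48
eef_pos: [548.7, -376.7, 26.3]
tool_rot: [3.142, -0.0, 1.367]
force: [-0.1, -0.5, -0.0]
width: 85.3
gripper_force: 0.0
clock: 7.98
eef_pos: [548.7, -376.6, -3.0]
tool_rot: [-3.141, -0.0, 1.367]
force: [-0.5, -0.9, 0.3]
width: 85.0
gripper_force: 0.0
```

```bash
python3 -m creep '[{"jaw":-1,"xyz":[0,0,0],"angular":[0,0,0]},{"jaw":-1,"xyz":[0,0,0],"angular":[0,0,0]},{"jaw":-1,"xyz":[0,0,0],"angular":[0,0,0]},{"jaw":-1,"xyz":[0,0,0],"angular":[0,0,0]},{"jaw":-1,"xyz":[0,0,0],"angular":[0,0,0]},{"jaw":-1,"xyz":[0,0,0],"angular":[0,0,0]},{"jaw":-1,"xyz":[0,0,0],"angular":[0,0,0]}]'
```

```text
clock: 8.85
eef_pos: [549.2, -377.0, -2.1]
tool_rot: [3.14, 0.0, 1.367]
force: [0.3, 0.2, 5.1]
width: 28.4
gripper_force: 60.4
```

Gripped at 28.4 mm. I'll lift and turn to a pre-insertion pose.

```bash
python3 -m creep '[{"jaw":-1,"xyz":[0,0,-25],"angular":[0,0,0]},{"jaw":-1,"xyz":[0,0,-79],"angular":[0,0,0]},{"jaw":-1,"xyz":[40,4,-79],"angular":[0,0,-0.06]},{"jaw":-1,"xyz":[80,9,-79],"angular":[0,0,-0.12]},{"jaw":-1,"xyz":[120,13,-79],"angular":[0,0,-0.18]},{"jaw":-1,"xyz":[153,17,-79],"angular":[0,0,-0.217]},{"jaw":-1,"xyz":[153,17,-79],"angular":[0,0,-0.217]},{"jaw":-1,"xyz":[153,17,-79],"angular":[0,0,-0.217]},{"jaw":-1,"xyz":[153,17,-79],"angular":[0,0,-0.217]}]'
cat > bar.py <<'E'
from m import *
for n in('top','side'):
    im,d=snap(n); C=cloud(n,d); np.savez(n+'1.npz',im=im,d=d)
    for r in silhouettes(n,'bar'):
        P=C[r['pixels'].astype(bool)]; z=np.nanmedian(P[:,2])
        if z>40:
            P=P[abs(P[:,2]-z)<12]; a=rect(P)
            q=P[:,1]; l=np.polyfit(P[:,1],P[:,2],1)
            print(n,round(r['score'],2),len(P),a,'z',round(z,1),'slope',np.round(l[0],3),'y',q.min(),q.max(), 'x span',np.percentile(P[:,0],[2,98]))
print(ctrl.read_state()['eef_pos'],ctrl.read_state()['tool_rot'])
E
python3 bar.py
```

```text
clock: 9.98
eef_pos: [595.5, -232.3, 76.0]
tool_rot: [-3.141, 0.001, 1.581]
force: [0.3, -1.1, -1.6]
width: 28.6
gripper_force: 59.7
top 0.83 403 (array([ 594.5, -122.4]), array([166.,  31.]), np.float64(-1.558)) z 95.9 slope -0.003 y -205.4219768727875 -39.31860439198396 x span [579.49678743 609.33590125]
side 0.95 310 (array([ 590.8, -141.1]), array([208.4,  31.2]), np.float64(-1.565)) z 98.0 slope -0.009 y -245.2402715061604 -36.842785009396266 x span [575.980416   604.57284275]
[ 596.05521572 -231.22314441   76.27722343] [-3.14152022e+00  2.56447683e-04  1.58243096e+00]
```

```bash
python3 -m creep '[{"jaw":-1,"xyz":[30,1,0],"angular":[0,0,0]},{"jaw":-1,"xyz":[60,2,0],"angular":[0,0,0]},{"jaw":-1,"xyz":[90,2,0],"angular":[0,0,0]},{"jaw":-1,"xyz":[120,3,0],"angular":[0,0,0]},{"jaw":-1,"xyz":[150,4,0],"angular":[0,0,0]},{"jaw":-1,"xyz":[180,4,0],"angular":[0,0,0]},{"jaw":-1,"xyz":[205,5,0],"angular":[0,0,0]},{"jaw":-1,"xyz":[205,5,0],"angular":[0,0,0]},{"jaw":-1,"xyz":[205,5,0],"angular":[0,0,0]},{"jaw":-1,"xyz":[205,5,0],"angular":[0,0,0]}]'
python3 bar.py; python3 - <<'E'
from h import *
a=np.load('top1.npz')['im'];b=np.load('side1.npz')['im']
cv2.imwrite('pics/ins.png',np.hstack([cv2.resize(b[180:300,160:300,::-1],(490,420),interpolation=2),cv2.resize(a[130:230,190:262,::-1],(302,420),interpolation=2)]))
E
```

```text
clock: 11.42
eef_pos: [598.6, -27.3, 76.3]
tool_rot: [-3.141, 0.001, 1.581]
force: [0.0, -0.2, -1.1]
width: 28.3
gripper_force: 59.7
top 0.78 228 (array([596.9,  96.5]), array([138.3,  29.1]), np.float64(-1.561)) z 96.8 slope -0.0 y 27.254144132899995 165.64058806888184 x span [582.60438074 610.57100402]
side 0.97 402 (array([592.7,  65.9]), array([210.2,  33. ]), np.float64(1.543)) z 97.9 slope -0.002 y -39.516724727452015 171.1247303226977 x span [579.8575286  607.87568255]
[598.67178724 -26.11884931  76.28683417] [-3.14156872e+00  1.95784846e-04  1.58258402e+00]
```

View pics/ins.png

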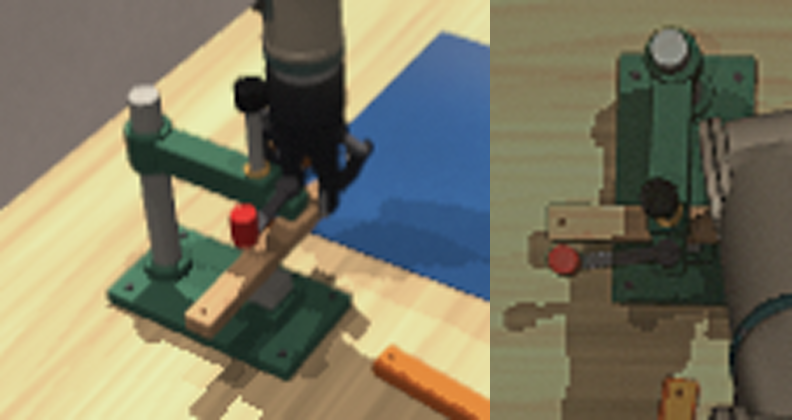

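```bash
python3 -m creep '[{"jaw":-1,"xyz":[0,0,5],"angular":[0,0,0]},{"jaw":-1,"xyz":[0,0,10],"angular":[0,0,0]},{"jaw":-1,"xyz":[0,0,15],"angular":[0,0,0]},{"jaw":-1,"xyz":[0,0,16],"angular":[0,0,0]},{"jaw":-1,"xyz":[0,0,16],"angular":[0,0,0]}]'|grep -E 'pos|force:';python3 -m creep '[{"jaw":-1,"xyz":[0,0,1],"angular":[0,0,0]},{"jaw":-1,"xyz":[0,0,1],"angular":[0,0,0]}]'|grep -E 'pos|force:';python3 -m creep '[{"jaw":-1,"xyz":[0,0,1],"angular":[0,0,0]},{"jaw":-1,"xyz":[0,0,1],"angular":[0,0,0]}]'|grep -E 'pos|force:'
```

```text
eef_pos: [598.6, -25.2, 60.2]
force: [0.3, 0.4, -1.1]
gripper_force: 59.7
eef_pos: [598.7, -25.3, 59.4]
force: [-0.4, -1.0, -1.4]
gripper_force: 59.7
eef_pos: [598.6, -25.3, 58.3]
force: [-0.1, 0.1, -0.8]
gripper_force: 59.7
```

```bash
python3 -m creep '[{"jaw":-1,"xyz":[0,0,1],"angular":[0,0,0]},{"jaw":-1,"xyz":[0,0,1],"angular":[0,0,0]}]'|grep -E 'pos|force:';python3 -m creep '[{"jaw":-1,"xyz":[0,0,1],"angular":[0,0,0]},{"jaw":-1,"xyz":[0,0,1],"angular":[0,0,0]}]'|grep -E 'pos|force:'; python3 bar.py
```

```text
eef_pos: [598.8, -25.4, 57.6]
force: [-1.6, -0.9, 2.2]
gripper_force: 60.0
eef_pos: [598.9, -25.5, 56.9]
force: [-2.2, -1.4, 6.0]
gripper_force: 60.5
top 0.52 223 (array([597.5,  97.8]), array([139.3,  29.7]), np.float64(1.566)) z 80.2 slope 0.02 y 28.127394563694438 167.4415470954681 x span [583.06523947 609.8554458 ]
side 0.68 450 (array([594.5,  63.8]), array([212.3,  33.7]), np.float64(1.558)) z 80.0 slope 0.0 y -42.40562670764518 170.1166353210624 x span [579.25062249 609.0972894 ]
side 0.4 113 (array([647.9,  68.9]), array([161.3,  50.9]), np.float64(0.102)) z 52.3 slope -0.058 y 35.44315363205624 88.04206318098147 x span [570.25650983 725.41043001]
[598.82995932 -25.43125389  56.87908545] [3.14116035e+00 2.34623356e-04 1.58374397e+00]
```

```bash
python3 -m creep '[{"jaw":-0.1,"xyz":[0,0,-1],"angular":[0,0,0]},{"jaw":-0.1,"xyz":[0,0,-1],"angular":[0,0,0]},{"jaw":0.3,"xyz":[0,0,-1],"angular":[0,0,0]},{"jaw":0.3,"xyz":[0,0,-1],"angular":[0,0,0]},{"jaw":0.3,"xyz":[0,0,-1],"angular":[0,0,0]},{"jaw":0.3,"xyz":[0,0,-1],"angular":[0,0,0]},{"jaw":0.3,"xyz":[0,0,-15],"angular":[0,0,0]},{"jaw":0.3,"xyz":[0,0,-40],"angular":[0,0,0]},{"jaw":0.3,"xyz":[-30,0,-80],"angular":[0,0,0]},{"jaw":0.3,"xyz":[-60,0,-130],"angular":[0,0,0]},{"jaw":0.3,"xyz":[-90,0,-190],"angular":[0,0,0]},{"jaw":0.3,"xyz":[-120,0,-250],"angular":[0,0,0]}]'
python3 bar.py; python3 - <<'E'
from h import *
a=np.load('top1.npz')['im'];b=np.load('side1.npz')['im']
cv2.imwrite('pics/pl.png',np.hstack([cv2.resize(b[180:300,160:300,::-1],(490,420),interpolation=2),cv2.resize(a[130:230,190:262,::-1],(302,420),interpolation=2)]))
E
```

```text
clock: 14.95
eef_pos: [599.8, -142.1, 301.2]
tool_rot: [3.14, 0.0, 1.584]
force: [0.9, -0.4, -1.1]
width: 55.5
gripper_force: 0.0
top 0.61 370 (array([596.4,  58.7]), array([217.3,  29. ]), np.float64(-1.553)) z 79.0 slope 0.004 y -50.108269206301266 167.40049509155688 x span [583.28875667 610.85630762]
side 0.62 485 (array([594.5,  60.5]), array([220.6,  32.9]), np.float64(-1.567)) z 80.0 slope -0.007 y -49.76147819346738 170.83241504056537 x span [579.3761162  608.35524548]
[ 600.54291248 -141.86934526  300.2451178 ] [3.13811512e+00 7.65860630e-04 1.58219982e+00]
```

View pics/pl.png

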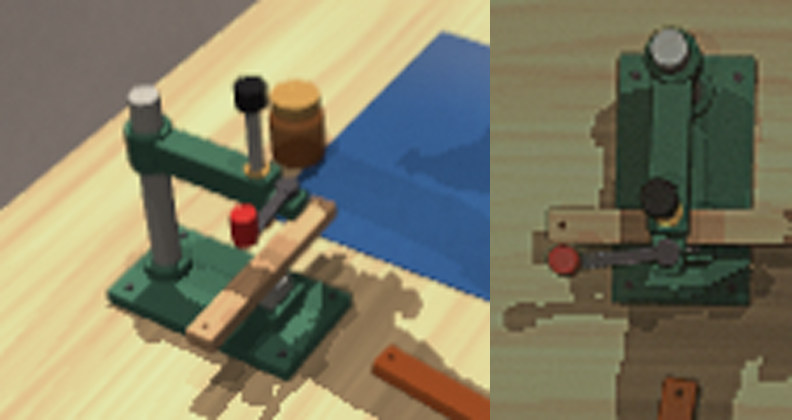

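```bash
python3 -m creep '[{"jaw":-1,"xyz":[0,0,-14],"angular":[0,0,0]},{"jaw":-1,"xyz":[60,0,-14],"angular":[0,0,0]},{"jaw":-1,"xyz":[120,0,-14],"angular":[0,0,0]},{"jaw":-1,"xyz":[180,0,-14],"angular":[0,0,0]},{"jaw":-1,"xyz":[204,0,-14],"angular":[0,0,0]},{"jaw":-1,"xyz":[204,0,-14],"angular":[0,0,0]},{"jaw":-1,"xyz":[204,0,-14],"angular":[0,0,0]},{"jaw":-1,"xyz":[204,0,-14],"angular":[0,0,0]},{"jaw":-1,"xyz":[204,0,10],"angular":[0,0,0]},{"jaw":-1,"xyz":[204,0,10],"angular":[0,0,0]},{"jaw":-1,"xyz":[204,0,10],"angular":[0,0,0]}]'; python3 -m creep '[{"jaw":-1,"xyz":[0,0,3],"angular":[0,0,0]},{"jaw":-1,"xyz":[0,0,6],"angular":[0,0,0]},{"jaw":-1,"xyz":[0,0,9],"angular":[0,0,0]},{"jaw":-1,"xyz":[0,0,12],"angular":[0,0,0]},{"jaw":-1,"xyz":[0,0,15],"angular":[0,0,0]}]'; python3 - <<'E'
from h import *
b=snap('side')[0];a=snap('top')[0]
cv2.imwrite('pics/k.png',np.hstack([cv2.resize(b[170:290,160:300,::-1],(490,420),interpolation=2),cv2.resize(a[130:230,190:262,::-1],(302,420),interpolation=2)]))
E
```

```text
clock: 16.52
eef_pos: [597.9, 62.1, 288.7]
tool_rot: [3.141, 0.0, 1.583]
force: [1.0, -0.1, -0.9]
width: 0.0
gripper_force: 0.0
clock: 17.15
eef_pos: [598.0, 62.8, 273.2]
tool_rot: [3.141, 0.0, 1.584]
force: [1.3, -1.0, 2.2]
width: 0.1
gripper_force: 1.3
```

View pics/k.png

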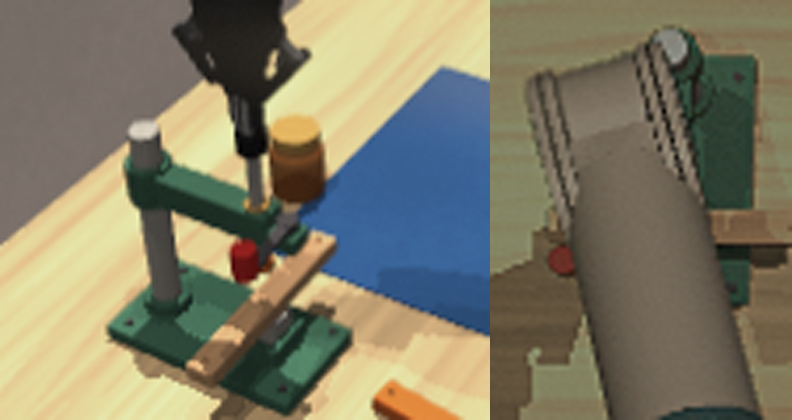

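The shut fingertips rest on the black knob at side crop (250,150) and push it with about 3 N. I'll keep going down and watch the force.

```bash
python3 -m creep '[{"jaw":-1,"xyz":[0,0,2],"angular":[0,0,0]},{"jaw":-1,"xyz":[0,0,4],"angular":[0,0,0]},{"jaw":-1,"xyz":[0,0,6],"angular":[0,0,0]},{"jaw":-1,"xyz":[0,0,8],"angular":[0,0,0]},{"jaw":-1,"xyz":[0,0,10],"angular":[0,0,0]},{"jaw":-1,"xyz":[0,0,12],"angular":[0,0,0]}]'|grep -E 'pos|force:';python3 -m creep '[{"jaw":-1,"xyz":[0,0,2],"angular":[0,0,0]},{"jaw":-1,"xyz":[0,0,4],"angular":[0,0,0]},{"jaw":-1,"xyz":[0,0,6],"angular":[0,0,0]},{"jaw":-1,"xyz":[0,0,8],"angular":[0,0,0]},{"jaw":-1,"xyz":[0,0,10],"angular":[0,0,0]},{"jaw":-1,"xyz":[0,0,12],"angular":[0,0,0]}]'|grep -E 'pos|force:'
python3 -m creep '[{"jaw":-1,"xyz":[0,0,1],"angular":[0,0,0]},{"jaw":-1,"xyz":[0,0,2],"angular":[0,0,0]}]'|grep -E 'pos|force:'
```

```text
eef_pos: [597.5, 62.8, 261.0]
force: [0.3, 0.1, 2.5]
gripper_force: 1.3
eef_pos: [597.5, 62.8, 249.0]
force: [-0.8, -0.4, 2.4]
gripper_force: 1.3
eef_pos: [597.5, 62.8, 247.1]
force: [1.3, 0.7, 3.1]
gripper_force: 1.2
```

```bash
python3 -m creep '[{"jaw":-1,"xyz":[0,0,1],"angular":[0,0,0]},{"jaw":-1,"xyz":[0,0,2],"angular":[0,0,0]}]'|grep -E 'pos|force:';python3 -m creep '[{"jaw":-1,"xyz":[0,0,1],"angular":[0,0,0]}]'|grep -E 'pos|force:';python3 -m creep '[{"jaw":-1,"xyz":[0,0,1],"angular":[0,0,0]}]'|grep -E 'pos|force:'
```

```text
eef_pos: [597.5, 62.8, 245.1]
force: [-0.2, -0.1, 1.8]
gripper_force: 1.2
eef_pos: [597.5, 62.8, 244.1]
force: [0.1, -0.1, 3.1]
gripper_force: 1.2
eef_pos: [597.5, 62.8, 243.0]
force: [0.0, -0.4, 1.6]
gripper_force: 1.2
```

```bash
python3 -m creep '[{"jaw":-1,"xyz":[0,0,1],"angular":[0,0,0]}]'|grep -E 'pos|force:';python3 -m creep '[{"jaw":-1,"xyz":[0,0,1],"angular":[0,0,0]}]'|grep -E 'pos|force:'
```

```text
eef_pos: [597.6, 62.8, 242.1]
force: [0.8, -0.1, 2.9]
gripper_force: 1.2
eef_pos: [597.6, 62.8, 241.1]
force: [0.7, 1.1, 2.2]
gripper_force: 1.2
```

```bash
python3 -m creep '[{"jaw":-1,"xyz":[0,0,1],"angular":[0,0,0]}]'|grep -E 'pos|force:';python3 -m creep '[{"jaw":-1,"xyz":[0,0,1],"angular":[0,0,0]}]'|grep -E 'pos|force:'
```

```text
eef_pos: [597.5, 62.8, 240.1]
force: [-0.4, 0.9, 2.7]
gripper_force: 1.2
eef_pos: [597.5, 62.8, 239.1]
force: [-0.3, -0.1, 2.4]
gripper_force: 1.2
```

```bash
python3 -m creep '[{"jaw":-1,"xyz":[0,0,1],"angular":[0,0,0]}]'|grep -E 'pos|force:';python3 -m creep '[{"jaw":-1,"xyz":[0,0,1],"angular":[0,0,0]}]'|grep -E 'pos|force:'
```

```text
eef_pos: [597.5, 62.8, 238.1]
force: [-0.7, 0.8, 1.8]
gripper_force: 1.2
eef_pos: [597.5, 62.8, 237.1]
force: [1.0, 0.3, 1.8]
gripper_force: 1.2
```

```bash
python3 -m creep '[{"jaw":-1,"xyz":[0,0,1],"angular":[0,0,0]}]'|grep -E 'pos|force:';python3 -m creep '[{"jaw":-1,"xyz":[0,0,1],"angular":[0,0,0]}]'|grep -E 'pos|force:'
```

```text
eef_pos: [597.5, 62.8, 236.0]
force: [0.9, 0.2, 2.5]
gripper_force: 1.2
eef_pos: [597.5, 62.8, 235.1]
force: [0.4, 0.6, 1.8]
gripper_force: 1.2
```

```bash
python3 -m creep '[{"jaw":-1,"xyz":[0,0,1],"angular":[0,0,0]}]'|grep -E 'pos|force:';python3 -m creep '[{"jaw":-1,"xyz":[0,0,1],"angular":[0,0,0]}]'|grep -E 'pos|force:'
```

```text
eef_pos: [597.5, 62.8, 234.1]
force: [0.4, -0.1, 2.8]
gripper_force: 1.2
eef_pos: [597.5, 62.8, 233.1]
force: [-0.8, -0.4, 2.8]
gripper_force: 1.4
```

```bash
python3 -m creep '[{"jaw":-1,"xyz":[0,0,1],"angular":[0,0,0]}]'|grep -E 'pos|force:'
```

```text
eef_pos: [597.5, 62.8, 232.2]
force: [-1.0, 0.1, 5.0]
gripper_force: 2.3
```

The foot has touched: the force rose from 2.6 to 5 N, about 1 mm into the rubber. I'll back off straight up and move above the clamp knob.

```bash
python3 -m creep '[{"jaw":-1,"xyz":[0,0,-10],"angular":[0,0,0]},{"jaw":-1,"xyz":[0,0,-40],"angular":[0,0,0]},{"jaw":0.035,"xyz":[30,-15,-40],"angular":[0,0,-0.05]},{"jaw":0.035,"xyz":[60,-30,-40],"angular":[0,0,-0.1]},{"jaw":0.035,"xyz":[78,-41,-40],"angular":[0,0,-0.108]},{"jaw":0.035,"xyz":[78,-41,-40],"angular":[0,0,-0.108]},{"jaw":0.035,"xyz":[78,-41,-40],"angular":[0,0,-0.108]},{"jaw":0.035,"xyz":[78,-41,-40],"angular":[0,0,-0.108]},{"jaw":0.035,"xyz":[78,-41,-40],"angular":[0,0,-0.108]}]'
cat > st.py <<'E'
from m import *
im,d=snap('side');C=cloud('side',d);hsv=cv2.cvtColor(im,cv2.COLOR_RGB2HSV)
box=(C[...,0]>400)&(C[...,0]<700)&(C[...,1]>-60)&(C[...,1]<220)
R=C[box&((hsv[...,0]<8)|(hsv[...,0]>172))&(hsv[...,1]>140)&(C[...,2]>180)&(C[...,2]<240)]
print('red',len(R),np.round(np.median(R,0)),R.min(0),R.max(0))
K=C[(abs(C[...,0]-594)<25)&(abs(C[...,1]-60)<25)&(C[...,2]>225)&(C[...,2]<260)&(hsv[...,2]<60)]
print('knob',len(K),np.median(K[K[:,2]>np.percentile(K[:,2],50)],0) if len(K) else'')
s=ctrl.read_state();print(s['eef_pos'],s['tool_rot'],s['clock'])
cv2.imwrite('pics/s_last.png',cv2.resize(im[170:290,150:310,::-1],(640,480),interpolation=2))
E
python3 st.py
```

```text
clock: 22.0
eef_pos: [556.0, 139.3, 272.0]
tool_rot: [-3.142, 0.0, 1.69]
force: [-0.0, -0.6, 0.3]
width: 44.2
gripper_force: 0.0
red 89 [548. 145. 213.] [539.9626044  128.01440149 189.81222719] [562.91686214 151.98895625 224.56211306]
knob 25 [597.32592634  69.11331931 240.03179788]
[555.82535407 139.55566442 271.98912646] [-3.14147214e+00  2.37497022e-04  1.69055790e+00] 22.05
```

```bash
python3 -m creep '[{"jaw":0.035,"xyz":[0,0,20],"angular":[0,0,0]},{"jaw":0.035,"xyz":[0,0,40],"angular":[0,0,0]},{"jaw":0.035,"xyz":[0,0,50],"angular":[0,0,0]},{"jaw":0.035,"xyz":[0,0,58],"angular":[0,0,0]},{"jaw":0.035,"xyz":[0,0,63],"angular":[0,0,0]}]'; python3 -m creep '[{"jaw":0.035,"xyz":[0,0,5],"angular":[0,0,0]},{"jaw":0.035,"xyz":[0,0,12],"angular":[0,0,0]},{"jaw":0.035,"xyz":[0,0,20],"angular":[0,0,0]},{"jaw":0.035,"xyz":[0,0,20],"angular":[0,0,0]}]'; python3 st.py
```

```text
clock: 22.68
eef_pos: [555.8, 140.3, 209.0]
tool_rot: [3.141, -0.0, 1.692]
force: [-0.2, 0.2, 1.0]
width: 44.4
gripper_force: 0.0
clock: 23.18
eef_pos: [555.0, 140.1, 188.3]
tool_rot: [-3.14, 0.0, 1.692]
force: [-1.1, 0.1, -0.3]
width: 44.1
gripper_force: 0.0
red 85 [548. 145. 213.] [540.508404   127.95985177 192.92299634] [560.45126859 151.69304338 224.58031704]
knob 0 
[555.34971117 140.23123982 188.78314143] [-3.14095763e+00  7.87595521e-05  1.69186536e+00] 23.225
```

View pics/s_last.png

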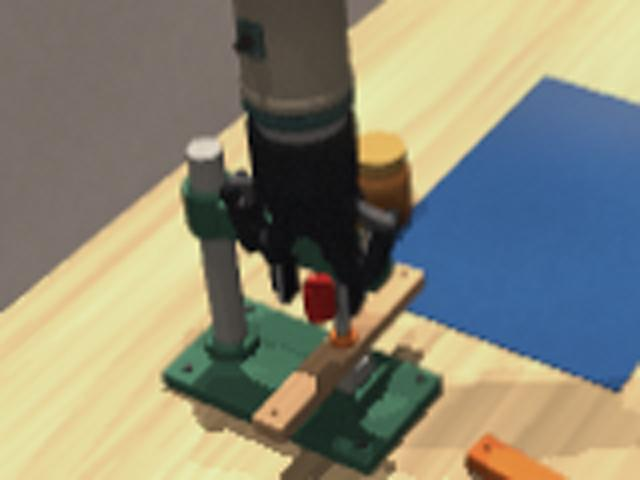

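The red knob at crop (320,298) sits between the fingers, and the orange foot at (343,338) is on the bar. I'll swing the lever round its arc.

```bash
python3 -m creep '[{"jaw":0.035,"xyz":[-0.3,-6.4,0],"angular":[0,0,-0.08]},{"jaw":0.035,"xyz":[-1,-12.7,0],"angular":[0,0,-0.16]},{"jaw":0.035,"xyz":[-4.1,-25.2,0],"angular":[0,0,-0.32]},{"jaw":0.035,"xyz":[-9,-36.9,0],"angular":[0,0,-0.48]},{"jaw":0.035,"xyz":[-15.8,-47.8,0],"angular":[0,0,-0.64]},{"jaw":0.035,"xyz":[-24.3,-57.4,0],"angular":[0,0,-0.8]},{"jaw":0.035,"xyz":[-34.1,-65.5,0],"angular":[0,0,-0.96]},{"jaw":0.035,"xyz":[-45.1,-72,0],"angular":[0,0,-1.12]},{"jaw":0.035,"xyz":[-57,-76.6,0],"angular":[0,0,-1.28]},{"jaw":0.035,"xyz":[-57,-76.6,0],"angular":[0,0,-1.28]},{"jaw":0.035,"xyz":[-57,-76.6,0],"angular":[0,0,-1.28]}]'; python3 st.py
```

```text
clock: 24.6
eef_pos: [486.8, 74.4, 189.3]
tool_rot: [-3.141, 0.001, 2.969]
force: [-0.1, 0.2, -0.4]
width: 44.3
gripper_force: 0.0
red 34 [478.  88. 215.] [474.4965617   78.06590812 190.45277262] [489.60573752  96.58160905 235.70726075]
knob 63 [593.04965831  63.32899574 240.03091772]
[486.69873113  74.5512924  189.2548965 ] [-3.14142506e+00  5.51052181e-04  2.96968313e+00] 24.65
```

```bash
python3 -m creep '[{"jaw":0.035,"xyz":[-0.4,-8,0],"angular":[0,0,-0.1]},{"jaw":0.035,"xyz":[-1.6,-15.9,0],"angular":[0,0,-0.2]},{"jaw":0.035,"xyz":[-2.5,-20,0],"angular":[0,0,-0.25]},{"jaw":0.035,"xyz":[-3.1,-22,0],"angular":[0,0,-0.28]},{"jaw":0.035,"xyz":[-3.1,-22,0],"angular":[0,0,-0.28]}]'; python3 -m creep '[{"jaw":0.035,"xyz":[0,-1,0],"angular":[0,0,-0.0]},{"jaw":0.035,"xyz":[0,-2,0],"angular":[0,0,0]},{"jaw":0.035,"xyz":[0,-2,0],"angular":[0,0,0]}]'
```

```text
clock: 25.28
eef_pos: [485.9, 52.9, 189.3]
tool_rot: [3.141, 0.001, -3.032]
force: [-0.6, 2.3, 1.9]
width: 44.2
gripper_force: 1.3
clock: 25.65
eef_pos: [485.8, 51.2, 189.2]
tool_rot: [3.14, 0.0, -3.031]
force: [-2.8, 4.9, 2.2]
width: 44.0
gripper_force: 2.6
```

```bash
python3 -m creep '[{"jaw":0.035,"xyz":[0,-1,0],"angular":[0,0,-0.0]},{"jaw":0.035,"xyz":[0,-1,0],"angular":[0,0,0]}]'|grep -E 'pos|force:';python3 -m creep '[{"jaw":0.035,"xyz":[0,-1,0],"angular":[0,0,-0.0]},{"jaw":0.035,"xyz":[0,-1,0],"angular":[0,0,0]}]'|grep -E 'pos|force:';python3 st.py
```

```text
eef_pos: [485.8, 51.1, 189.2]
force: [-2.5, 7.0, 1.0]
gripper_force: 3.5
eef_pos: [485.8, 51.1, 189.2]
force: [-1.8, 8.8, 0.1]
gripper_force: 4.5
red 21 [472.  63. 217.] [469.71413041  27.05064076 194.10186672] [492.66400949  71.46035549 228.21843322]
knob 62 [590.29952116  64.56952829 240.01857215]
[485.79835361  51.06758101 189.19041478] [ 3.13768600e+00  5.12434525e-04 -3.02973919e+00] 26.2
```

```bash
python3 -m creep '[{"jaw":0.035,"xyz":[0,-2,0],"angular":[0,0,0]},{"jaw":0.035,"xyz":[0,-2,0],"angular":[0,0,0]}]'|grep -E 'pos|force:';python3 -m creep '[{"jaw":0.035,"xyz":[0,8,0],"angular":[0,0,0]},{"jaw":0.035,"xyz":[0,15,0],"angular":[0,0,0]},{"jaw":0.035,"xyz":[0,15,0],"angular":[0,0,0]},{"jaw":0.035,"xyz":[0,15,-30],"angular":[0,0,0]},{"jaw":0.035,"xyz":[0,15,-70],"angular":[0,0,0]},{"jaw":0.035,"xyz":[30,15,-110],"angular":[0,0,0]},{"jaw":0.035,"xyz":[30,75,-110],"angular":[0,0,0]},{"jaw":0.035,"xyz":[30,135,-110],"angular":[0,0,0]},{"jaw":0.035,"xyz":[30,195,-110],"angular":[0,0,0]},{"jaw":0.035,"xyz":[30,195,-110],"angular":[0,0,0]}]'; python3 st.py; python3 - <<'E'
from m import *
im,d=snap('top');C=cloud('top',d);hsv=cv2.cvtColor(im,cv2.COLOR_RGB2HSV)
R=C[(C[...,0]>430)&(C[...,0]<580)&(abs(C[...,1]-60)<100)&(C[...,2]>205)&(C[...,2]<235)]
R=C[(C[...,0]>430)&(C[...,0]<520)&(abs(C[...,1]-60)<60)&(C[...,2]>205)&(C[...,2]<235)]
print(cv2.minEnclosingCircle(np.float32(R[:,:2])))
b=cv2.imread('pics/s_last.png');cv2.imwrite('pics/fin.png',np.hstack([cv2.resize(b,(480,360)),cv2.resize(im[130:230,190:274,::-1],(302,360),interpolation=2)]))
E
python3 bar.py
```

```text
eef_pos: [485.8, 51.0, 189.2]
force: [-2.5, 13.0, -0.1]
gripper_force: 6.5
clock: 27.7
eef_pos: [433.4, 242.0, 299.7]
tool_rot: [3.138, 0.001, -3.023]
force: [-0.2, -1.3, -0.3]
width: 44.2
gripper_force: 0.0
red 73 [480.  67. 213.] [470.94381498  51.96093411 189.63020964] [491.02866418  73.32952642 225.21895827]
knob 4 [600.59413149  71.68021565 235.09135789]
[434.38969485 238.51903984 299.1747627 ] [-3.14156910e+00  9.61104383e-05 -3.02679532e+00] 27.75
((484.43536376953125, 59.851627349853516), 11.85225772857666)
top 0.78 416 (array([596.5,  59.1]), array([218.2,  30.6]), np.float64(-1.552)) z 79.1 slope 0.004 y -50.03790613272998 168.22045170621868 x span [582.75757279 612.04831215]
side 0.94 322 (array([593.5,  67.4]), array([208.2,  33.1]), np.float64(1.563)) z 79.2 slope -0.001 y -36.63517935132927 171.5635465590898 x span [579.00035722 608.92643611]
[435.78731157 234.79830776 298.92411684] [-3.14034238e+00 -1.45646854e-04 -3.03468091e+00]
```

View pics/fin.png

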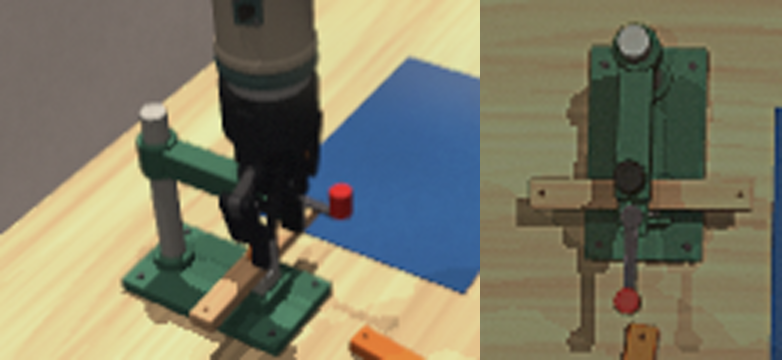

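The bar lies square on the anvil, and in the top view the lever points to the press's -x with its knob at crop (627,300). The arm is clear, so I'll hand in.

```bash
python3 -c "
from cell import ctrl; print(ctrl.finish_job())"
```

```text
the job is handed in; nothing more can be done
None
```

I laid the wooden bar squarely across the anvil, lowered the stop until its foot pressed about 1 mm into its rubber on the bar, swung the clamp lever to its end stop, and handed the job in at about 28 s; no verdict came back.

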